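Centre-punch the last drill spot of a heel iron

ROBOT

A 6-joint arm with a two-finger parallel gripper is mounted at the origin on the work surface. World frame = base frame: x ahead of the robot, y to its left, z up, the work surface at z = 0. Lengths are in m, angles in rad, forces in N, time in s.
With the tool pointing down it reaches from about 0.3 to 0.75 m from the base axis. Payload 8.5 kg.
Tool frame: the origin (TCP) lies midway between the tips of the shut fingers; the grasp point (between the pads) lies 19 mm behind it (ctrl.pinch_z is the distance from the TCP to the grasp point, in m); z points along the fingers, y is the line along which they close (so a half turn about z gives the same grasp; the last joint's range is limited). The gripper opens to 88 mm and grips with 3 to 60 N. Pads are 18 mm wide; open, the fingers measure 123 mm over their backs; the gripper's body (75 mm by 187 mm) begins 45 mm behind the grasp point.
Start: joints at [1.11, 0.381, 1.297, -0, 1.464, -0.215], TCP at [0.134, 0.533, 0.239] pointing down, gripper open.
Joint ranges: [-3.11, 3.11], [-0.89, 2.33], [0.22, 2.48], [-1.42, 4.56], [0.17, 2.85], [-2.88, 2.88]. Speed limits (rad/s): [2.39, 2.39, 3.14, 3.14, 3.14, 3.14].

INTERFACE

Orientations are given as a unit quaternion [x, y, z, w].
In Python, from plant import sensors, vision, job, ctrl gives the robot as it stands.
- The arm moves only by the shell command python3 -m crank 'ROWS' [FORCE]. ROWS is JSON, a list of rows, each an object of numbers: "tx", "ty", "tz": the shift along the tool's x, y, z as a fraction of full scale; "wx", "wy", "wz": the turn, a rotation vector about the tool's x, y, z as a fraction of full scale; "jaw": the finger opening in mm, from 0 to 88.1. A call has 1 to 8 rows; each row shifts and turns the commanded pose from where the row before left it, along the tool's axes as they then stand; what a row does not reach is not made up. Full scale, the value 1, is 0.04 m for a shift and 10 degrees for a turn. A row lasts 1/8 s, in which the tool goes at most 62.5 mm and 10.7 degrees, less where a joint would pass 70% of its speed; a pose out of reach is approached as far as the arm can. A call with a number of a shift or a turn outside -1 to 1 is refused whole. A call with a gripper value outside its range is refused whole. The fingers move at their own pace and stop on an object; FORCE is the grip in N (left out, the last holds). Time passes only in rows, so rows that do not move let the fingers close. It gives the time, the measured TCP pose, the force, the opening and the grip force at its end, in the units of the state.
- sensors.get_obs(): the state, without advancing time (a new reading comes with each control period).
- vision.capture(name): name is "scene" or "top"; returns the picture (420x560x3 uint8, red, green, blue); there is no depth.
- vision.get_calibration(name): a dict with "camera_matrix" (3x3 intrinsics, pixels), "world_from_camera" (4x4, takes a point from camera to world coordinates). Camera axes: x right, y down, z forward; pixel columns grow to the right and rows downward; lengths in m; the calibration is good to about 2 mm. A picture is of the moment at which its call begins. get_calibration takes no time and is no camera call.
- job.close_job(): hands the job in; it is judged then, once.
The state is a dict: "time": time; "joint_pos": joint angles; "qd": joint speeds; "effort": joint torques, N m; "tool_pos": TCP position; "tool_rot": TCP orientation; "contact_force": force on the tool from outside, world axes, zero at the start; "torque": the same for the moment, N m; "width": opening from 0.0 (shut) to 1.0 (fully open); "grasp_force": force on a finger pad.
Only numpy, scipy, OpenCV 4.12 (cv2) and the standard library are available. Lean on these libraries where they do the work, as an engineer would, in place of code of your own. Each camera call takes 0.05 s, during which the arm holds its last target. There are 200 camera calls.

TASK

Take the spring-loaded centre punch out of its stand, set its tip inside the red ring on the heel iron and press it straight down until its spring snaps. Fire it nowhere else. Then put the punch back in its stand, standing upright with its collar resting on the block, let go, and leave the other things on the bench where they are.

Things in the scene. Friction and masses are not known exactly. Their poses are not given: they have to be found in the camera images.
- punch: Loose automatic centre punch, round, 125 mm long, about 0.15 kg, upright in its stand. Origin: on its axis at the brass collar's underside; z runs from tip to cap. Collar 30 mm across, z 0 to 6 mm. Blue grip with red cap 18 mm across, z 6 to 60 mm: grasp here; fingertips may bear on the collar. Steel barrel 14 mm across, z 0 to -45 mm, then the 6 mm thick sprung nose, tip at z -65 mm when out.
- trigger (a joint): The punch's hidden firing spring, m: 0 = cocked, 0.008 = stop; more than 0.003 = fired. Pressing the tip first pushes the nose in against a soft spring (2 N rising to 12 N over 6.7 mm); then the hidden spring snaps, this value jumps from 0 to 0.008 and the force drops to about 3 N; some 7 to 11 mm of pressing in all, give in the grip included. Hard stop at 16 mm. It cocks itself again when lifted.
- tip (a point): The tip of the punch's nose, on the punch's axis; 65 mm below the punch's origin when out; moves with the nose.
- mark: Red ring with a red dot at its centre painted on the steel: the spot to punch. Ring 21 mm outside, 12.4 mm inside diameter. Origin: at the dot, on the steel's upper surface (34 mm above the bench). It may be at any of the iron's three spots: the middle of the bend or either leg.
- jig: Wooden block 130 x 130 x 30 mm fixed to the bench, carrying a fixed U-shaped steel heel iron (84 mm wide, 24 mm band, 4 mm thick, upper surface 34 mm above the bench). Two low clips (up to 12 mm above the wood) hold its leg ends. Origin: centre of the block's underside; the bend points to +x, the legs to -x. The iron's other two spots are small black drilled holes.
- stand: Dark wooden block 80 x 80 x 80 mm, fixed to the bench, with one vertical through hole, 20 mm wide with a chamfered mouth, in the middle of its top. Origin: centre of the underside.
- stand_mouth (a point): Centre of the stand's hole at its top, 80 mm above the bench; the punch's origin belongs here, z up.
- polish: Yellow shoe-polish tin with a plain metal lid, about 76 mm across, 30 mm high, loose; leave alone. Origin: centre of its underside.
- spool: Green thread cone, 60 mm across, 100 mm high, loose; leave alone. Origin: centre of its underside.
- hammer: Hammer, 260 mm long, lying along its x with its handle to -x, loose; leave alone.
- rivets: Amber jar with red cap, 60 mm across, 80 mm high, loose; leave alone. Origin: centre of its underside.

How it is judged:
On the way:
1. the punch is fired inside the red ring: hidden spring past 3 mm, tip within 6 mm of the ring's centre and pressing on the iron, punch within 0.15 rad of upright (value of joint trigger above 0.003 m and horizontal distance between tip and mark below 0.006 m and angle between punch's own z axis and vertical below 0.15 rad and contact force between punch and jig above 1 N), for 0.1 s.
At the end, for the whole second after the job is handed in: The punch has been fired on the marked spot and stands at rest and let go in its stand: upright within 0.1 rad, collar on the block within 3 mm in height and 7 mm of the hole's centre, spring cocked again (within 1 mm) and nose sprung out (within 3 mm) (horizontal distance between punch and stand_mouth below 0.007 m and z of punch in the frame of stand between 0.077 and 0.083 m and angle between punch's own z axis and vertical below 0.1 rad and linear speed of punch below 0.02 m/s and value of joint trigger below 0.001 m and z of tip in the frame of punch below -0.062 m); the robot touches nothing.
It fails at once if the punch is fired (hidden spring past 3 mm) with its tip more than 10 mm from the ring's centre (value of joint trigger above 0.003 m and horizontal distance between tip and mark above 0.01 m).
It fails at once if the polish tin is moved by more than 30 mm (distance of polish from where it was at the start of the episode above 0.03 m).
It fails at once if the thread cone is moved by more than 30 mm (distance of spool from where it was at the start of the episode above 0.03 m).
It fails at once if the hammer is moved by more than 30 mm (distance of hammer from where it was at the start of the episode above 0.03 m).
It fails at once if the rivet jar is moved by more than 30 mm (distance of rivets from where it was at the start of the episode above 0.03 m).
It also fails if it takes over 58 s, if anything falls off the work surface, if the arm or the gripper's body presses on something with over 40 N, if the wrist force passes 120 N, or if a joint passes its speed limit or range.

## Working session

There is one attempt and no reset: what is moved stays moved. The work goes in short steps, Python scripts to look and compute and a shell command to move; the robot and the scene stay as the last step left them, time stands still between calls to the robot, and variables do not carry over. Pictures are saved under pics/ and viewed, at most 10 in all, crops included, and the job is handed in when it is done.

```bash
mkdir -p pics; cat > h.py <<'E'
import numpy as np, cv2
from plant import sensors, vision, job, ctrl
def ray(name,u,v,z):
    c=vision.get_calibration(name);K=np.array(c["camera_matrix"]);T=np.array(c["world_from_camera"])
    d=T[:3,:3]@np.linalg.solve(K,[u,v,1.]);o=T[:3,3];return o+d*(z-o[2])/d[2]
def proj(name,p):
    c=vision.get_calibration(name);K=np.array(c["camera_matrix"]);T=np.array(c["world_from_camera"])
    q=K@(T[:3,:3].T@(np.array(p)-T[:3,3]));return q[:2]/q[2]
def snap(name,fn):
    im=vision.capture(name)[...,::-1].copy();cv2.imwrite(f"pics/{fn}.png",im);return im
E
python3 - <<'E'
from h import *
for n in("top","scene"):
    snap(n,n+"0");c=vision.get_calibration(n);print(np.round(c["world_from_camera"],3),np.round(c["camera_matrix"],1))
print(sensors.get_obs(),ctrl.pinch_z)
E
```

```text
[[-0.062 -0.974  0.219  0.253]
 [-0.998  0.062 -0.007  0.006]
 [-0.007 -0.219 -0.976  1.761]
 [ 0.     0.     0.     1.   ]] [[528.3   0.  274. ]
 [  0.  528.3 204.4]
 [  0.    0.    1. ]]
[[ 0.445  0.745 -0.498  1.118]
 [ 0.896 -0.377  0.236 -0.249]
 [-0.011 -0.551 -0.835  0.943]
 [ 0.     0.     0.     1.   ]] [[429.9   0.  276.1]
 [  0.  429.9 210. ]
 [  0.    0.    1. ]]
{'time': 0.1, 'joint_pos': array([ 1.10970420e+00,  3.81118212e-01,  1.29814760e+00, -1.74171654e-05,
        1.46361396e+00, -2.15277345e-01]), 'qd': array([ 0.00037508, -0.00283352, -0.00398311,  0.00048179,  0.00067876,
        0.00082288]), 'effort': array([ 3.25545108e-03, -4.38657153e+01, -2.24909145e+01,  7.14134099e-02,
        3.43329180e-02, -7.88200941e-05]), 'tool_pos': array([0.13372026, 0.53323678, 0.23821771]), 'tool_rot': array([ 1.22597222e-01,  9.92456300e-01, -6.09978659e-04, -2.05349063e-04]), 'contact_force': array([-0.18133222, -0.95083346, -0.74406176]), 'torque': array([-0.03078868,  0.05924233,  0.03446834]), 'grasp_force': 0.0, 'width': 0.9981702513249623} 0.0187
```

View pics/top0.png

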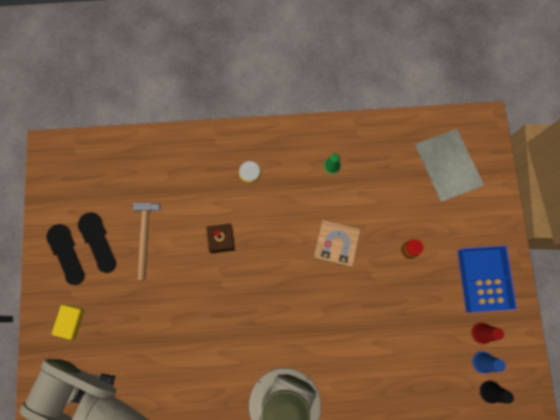

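View pics/scene0.png

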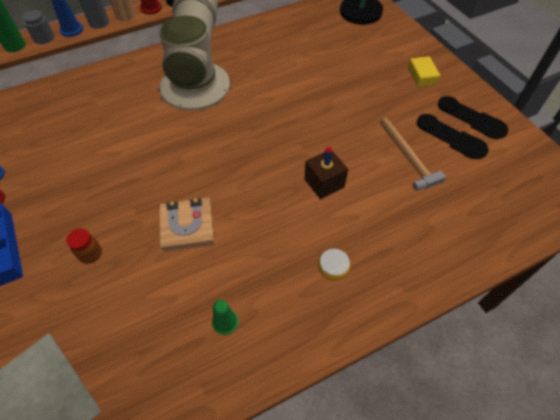

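The top view shows the stand at about (220,238), the punch cap at about (217,234), the jig at (337,243) and the red mark on one leg at (327,244). The scene view shows the cap at (328,150) and the mark at (197,214). Next I'll measure them with colour masks.

```bash
cat >> h.py <<'E'
def red(name,fn,box):
    im=cv2.imread(f"pics/{fn}.png").astype(int);x0,y0,x1,y1=box
    c=im[y0:y1,x0:x1];w=np.clip(c[...,2]-np.maximum(c[...,1],c[...,0]*1.0)-T0,0,None)
    return w,x0,y0
T0=0
E
python3 - <<'E'
from h import *
t=cv2.imread("pics/top0.png");s=cv2.imread("pics/scene0.png")
def mask(im,box,lo):
    x0,y0,x1,y1=box;h=cv2.cvtColor(im[y0:y1,x0:x1],cv2.COLOR_BGR2HSV)
    m=((h[...,0]<5)|(h[...,0]>165))&(h[...,1]>lo)&(h[...,2]>60)
    return m,x0,y0
for n,im,b,nm,lo in(("top",t,(315,232,345,258),"mark",90),("scene",s,(185,200,210,228),"mark",90),("top",t,(205,222,235,252),"cap",150),("scene",s,(318,142,340,172),"cap",150)):
    m,x0,y0=mask(im,b,lo);k,l,st,ce=cv2.connectedComponentsWithStats(m.astype(np.uint8));i=1+st[1:,4].argmax()
    u,v=ce[i]+[x0,y0];print(n,nm,st[i],u,v,ray(n,u,v,.034 if nm=="mark" else .138))
# stand top: dark mask; 
def big(im,b,f):return cv2.resize(im[b[1]:b[3],b[0]:b[2]],None,fx=f,fy=f,interpolation=cv2.INTER_NEAREST)
a=big(t,(200,215,240,260),8);b=big(t,(310,215,365,270),6);c=big(s,(295,140,355,205),5);d=big(s,(155,190,220,255),5)
H=max(x.shape[0] for x in(a,b));r=lambda x:cv2.copyMakeBorder(x,0,360-x.shape[0],0,0,0)
z=cv2.hconcat([r(a),r(b)]) ; z2=cv2.hconcat([c,d]);print(z.shape,z2.shape)
W=max(z.shape[1],z2.shape[1]);z=cv2.copyMakeBorder(z,0,0,0,W-z.shape[1],0);z2=cv2.copyMakeBorder(z2,0,0,0,W-z2.shape[1],0)
z=cv2.vconcat([z,z2]);f=min(1,600/z.shape[0]);cv2.imwrite("pics/crops.png",cv2.resize(z,None,fx=f,fy=f))
E
```

```text
top mark [10  9  6  6 28] 327.5 243.5 [ 0.49680834 -0.17382604  0.034     ]
scene mark [ 8 11  8  8 52] 196.44230769230768 214.26923076923077 [ 0.49740822 -0.17711062  0.034     ]
top cap [10  9  5  6 22] 217.04545454545453 233.27272727272728 [0.53588838 0.17705641 0.138     ]
scene cap [ 7  5  8  6 30] 328.4 149.86666666666667 [0.53761866 0.17253912 0.138     ]
(360, 650, 3) (325, 625, 3)
```

View pics/crops.png

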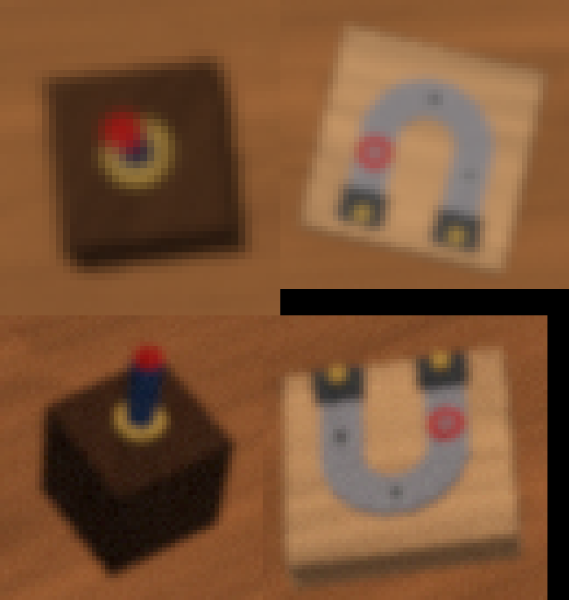

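The crops show the punch upright in its stand and the ring on the +y leg of the iron. I'll refine the centroids on averaged frames and work out the first move.

```bash
cat >> h.py <<'E'
from scipy.spatial.transform import Rotation as R
def avg(name,n=6): return np.mean([vision.capture(name)[...,::-1].astype(float) for _ in range(n)],0)
def cen(im,box,z,name):
    x0,y0,x1,y1=box;c=im[y0:y1,x0:x1];b,g,r=c[...,0],c[...,1],c[...,2]
    w=np.clip((r-g)-1.2*np.abs(g-b)-25,0,None);yy,xx=np.mgrid[y0:y1,x0:x1]
    u,v=(w*xx).sum()/w.sum(),(w*yy).sum()/w.sum();return u,v,ray(name,u,v,z)
def go(p,yaw=None):
    o=sensors.get_obs();Q=R.from_quat(o["tool_rot"]);d=Q.inv().apply(np.array(p)-o["tool_pos"])
    print("pos",np.round(o["tool_pos"],4),"rows-units",np.round(d/.04,2),"axes",np.round(Q.as_matrix(),3).tolist(),"t",o["time"],"F",np.round(o["contact_force"],1))
E
python3 - <<'E'
from h import *
t=avg("top");s=avg("scene");np.savez("a.npz",t=t,s=s)
print(cen(t,(320,236,336,252),.034,"top"),cen(s,(188,205,206,224),.034,"scene"))
print(cen(t,(210,226,226,242),.138,"top"),cen(s,(320,142,338,156),.136,"scene"))
# collar (yellow) in both
for n,im,b in(("top",t,(208,225,235,250)),("scene",s,(315,155,340,175))):
    x0,y0,x1,y1=b;c=im[y0:y1,x0:x1];m=((c[...,1]-c[...,0]>35)&(c[...,1]>70)).astype(np.uint8)
    q=cv2.findNonZero(m)[:,0]+[x0,y0];(u,v)=(q.min(0)+q.max(0))/2;print(n,q.min(0),q.max(0),ray(n,u,v,.086))
go([.537,.175,.2])
E
```

```text
(np.float64(327.442697244999), np.float64(243.57422904238945), array([ 0.49657478, -0.17361708,  0.034     ])) (np.float64(196.34708507406006), np.float64(214.25897265476647), array([ 0.49727057, -0.17731463,  0.034     ]))
(np.float64(216.93454969558), np.float64(233.2405511188424), array([0.53601169, 0.17739718, 0.138     ])) (np.float64(328.48930599865514), np.float64(149.13472295740996), array([0.53420641, 0.17498966, 0.136     ]))
top [214 225] [234 241] [0.5444282  0.16021008 0.086     ]
scene [321 160] [332 168] [0.53928359 0.17135252 0.086     ]
pos [0.1338 0.5334 0.2387] rows-units [-11.96  -6.24   0.97] axes [[-0.97, 0.243, -0.0], [0.243, 0.97, -0.0], [0.0, -0.0, -1.0]] t 0.7 F [-1.   0.7 -1.4]
```

```bash
python3 -m crank '[{"tx":-0.8,"ty":-0.4,"jaw":88},{"tx":-1,"ty":-0.5},{"tx":-1,"ty":-0.5},{"tx":-1,"ty":-0.5},{"tx":-1,"ty":-0.55},{"tx":-1,"ty":-0.55},{"tx":-1,"ty":-0.55},{"tx":-1,"ty":-0.55}]' 30
python3 -m crank '[{"tx":-1,"ty":-0.55},{"tx":-1,"ty":-0.6},{"tx":-1,"ty":-0.6},{"tx":-0.8,"ty":-0.6,"tz":0.5},{"tx":-0.35,"ty":-0.29,"tz":0.4},{},{}]'
python3 -c "
from h import *
go([.536,.175,.0875])"
```

```text
pos [0.1338 0.5334 0.2387] rows-units [-11.93  -6.24   3.78] axes [[-0.97, 0.243, -0.0], [0.243, 0.97, -0.0], [0.0, -0.0, -1.0]] t 0.7 F [-1.   0.7 -1.4]schema error: expected keys tx, ty, tz, wx, wy, wz, jaw
schema error: expected keys tx, ty, tz, wx, wy, wz, jaw
```

```bash
python3 -m crank '[{"tx":-0.8,"ty":-0.4,"tz":0,"wx":0,"wy":0,"wz":0,"jaw":88},{"tx":-1,"ty":-0.5,"tz":0,"wx":0,"wy":0,"wz":0,"jaw":88},{"tx":-1,"ty":-0.5,"tz":0,"wx":0,"wy":0,"wz":0,"jaw":88},{"tx":-1,"ty":-0.5,"tz":0,"wx":0,"wy":0,"wz":0,"jaw":88},{"tx":-1,"ty":-0.55,"tz":0,"wx":0,"wy":0,"wz":0,"jaw":88},{"tx":-1,"ty":-0.55,"tz":0,"wx":0,"wy":0,"wz":0,"jaw":88},{"tx":-1,"ty":-0.55,"tz":0,"wx":0,"wy":0,"wz":0,"jaw":88},{"tx":-1,"ty":-0.55,"tz":0,"wx":0,"wy":0,"wz":0,"jaw":88}]' 30
python3 -m crank '[{"tx":-1,"ty":-0.55,"tz":0,"wx":0,"wy":0,"wz":0,"jaw":88},{"tx":-1,"ty":-0.6,"tz":0,"wx":0,"wy":0,"wz":0,"jaw":88},{"tx":-1,"ty":-0.6,"tz":0,"wx":0,"wy":0,"wz":0,"jaw":88},{"tx":-0.8,"ty":-0.6,"tz":0.5,"wx":0,"wy":0,"wz":0,"jaw":88},{"tx":-0.35,"ty":-0.29,"tz":0.4,"wx":0,"wy":0,"wz":0,"jaw":88},{"tx":0,"ty":0,"tz":0,"wx":0,"wy":0,"wz":0,"jaw":88},{"tx":0,"ty":0,"tz":0,"wx":0,"wy":0,"wz":0,"jaw":88}]'
python3 -c "
from h import *
go([.536,.175,.0875])"
```

```text
time: 1.7
tool_pos: [0.3975, 0.2973, 0.2389]
tool_rot: [0.123, 0.992, 0.0, 0.0]
contact_force: [0.9, 0.2, 1.0]
width: 0.995
grasp_force: 0.0
time: 2.58
tool_pos: [0.5313, 0.1567, 0.2034]
tool_rot: [0.122, 0.993, 0.0, 0.0]
contact_force: [0.6, -0.2, 0.4]
width: 0.996
grasp_force: 0.0
pos [0.5313 0.1567 0.2034] rows-units [-0.    0.47  2.9 ] axes [[-0.97, 0.242, 0.0], [0.242, 0.97, 0.0], [-0.0, 0.0, -1.0]] t 2.575 F [ 0.6 -0.2  0.4]
```

```bash
python3 -m crank '[{"tx":0,"ty":0.47,"tz":0,"wx":0,"wy":0,"wz":0,"jaw":88},{"tx":0,"ty":0,"tz":0.6,"wx":0,"wy":0,"wz":0,"jaw":70},{"tx":0,"ty":0,"tz":0.6,"wx":0,"wy":0,"wz":0,"jaw":60},{"tx":0,"ty":0,"tz":0.6,"wx":0,"wy":0,"wz":0,"jaw":50},{"tx":0,"ty":0,"tz":0.6,"wx":0,"wy":0,"wz":0,"jaw":50},{"tx":0,"ty":0,"tz":0.4,"wx":0,"wy":0,"wz":0,"jaw":50},{"tx":0,"ty":0,"tz":0,"wx":0,"wy":0,"wz":0,"jaw":50},{"tx":0,"ty":0,"tz":0,"wx":0,"wy":0,"wz":0,"jaw":50}]' 40
python3 - <<'E'
from h import *
go([.536,.175,.0875])
a=snap("scene","s1")[120:200,270:390];cv2.imwrite("pics/s1c.png",cv2.resize(a,None,fx=5,fy=5))
E
```

```text
time: 3.58
tool_pos: [0.5368, 0.1748, 0.0917]
tool_rot: [0.122, 0.993, 0.0, 0.001]
contact_force: [-0.5, 0.3, -0.0]
width: 0.568
grasp_force: 0.0
pos [0.5368 0.1748 0.0917] rows-units [ 0.02 -0.    0.1 ] axes [[-0.97, 0.242, 0.002], [0.242, 0.97, 0.0], [-0.001, 0.001, -1.0]] t 3.575 F [-0.5  0.3 -0. ]
```

View pics/s1c.png

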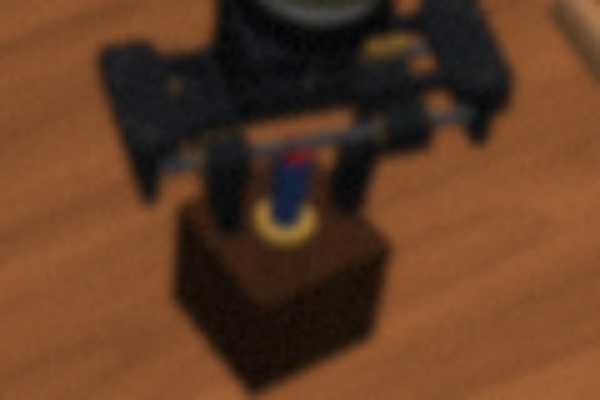

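The crop shows the punch midway between the fingers, with the collar just below the fingertips. I'll lower slightly, close and lift.

```bash
python3 -m crank '[{"tx":0.02,"ty":0,"tz":0.08,"wx":0,"wy":0,"wz":0,"jaw":50},{"tx":0,"ty":0,"tz":0,"wx":0,"wy":0,"wz":0,"jaw":10},{"tx":0,"ty":0,"tz":0,"wx":0,"wy":0,"wz":0,"jaw":10},{"tx":0,"ty":0,"tz":0,"wx":0,"wy":0,"wz":0,"jaw":10},{"tx":0,"ty":0,"tz":0,"wx":0,"wy":0,"wz":0,"jaw":10},{"tx":0,"ty":0,"tz":0,"wx":0,"wy":0,"wz":0,"jaw":10},{"tx":0,"ty":0,"tz":0,"wx":0,"wy":0,"wz":0,"jaw":10},{"tx":0,"ty":0,"tz":0,"wx":0,"wy":0,"wz":0,"jaw":10}]' 50
```

```text
time: 4.62
tool_pos: [0.5357, 0.1741, 0.0876]
tool_rot: [0.123, 0.992, 0.0, 0.0]
contact_force: [-0.3, 0.8, 1.1]
width: 0.191
grasp_force: 50.0
```

```bash
python3 -m crank '[{"tx":0,"ty":0,"tz":-0.2,"wx":0,"wy":0,"wz":0,"jaw":10},{"tx":0,"ty":0,"tz":-0.4,"wx":0,"wy":0,"wz":0,"jaw":10},{"tx":0,"ty":0,"tz":-0.5,"wx":0,"wy":0,"wz":0,"jaw":10},{"tx":0,"ty":0,"tz":-0.5,"wx":0,"wy":0,"wz":0,"jaw":10},{"tx":0,"ty":0,"tz":-0.4,"wx":0,"wy":0,"wz":0,"jaw":10},{"tx":0,"ty":0,"tz":-0.2,"wx":0,"wy":0,"wz":0,"jaw":10},{"tx":0,"ty":0,"tz":-0.1,"wx":0,"wy":0,"wz":0,"jaw":10},{"tx":0,"ty":0,"tz":0,"wx":0,"wy":0,"wz":0,"jaw":10}]'
python3 - <<'E'
from h import *
go([.497,-.1755,.18])
a=snap("scene","s2")[100:200,270:390];cv2.imwrite("pics/s2c.png",cv2.resize(a,None,fx=5,fy=5))
E
```

```text
time: 5.62
tool_pos: [0.5355, 0.1741, 0.1793]
tool_rot: [0.123, 0.992, -0.0, -0.0]
contact_force: [-0.3, -0.1, -2.8]
width: 0.188
grasp_force: 50.0
pos [0.5355 0.1741 0.1793] rows-units [-1.19 -8.71 -0.02] axes [[-0.97, 0.243, -0.001], [0.243, 0.97, -0.0], [0.001, -0.0, -1.0]] t 5.625 F [-0.3 -0.1 -2.8]
```

View pics/s2c.png

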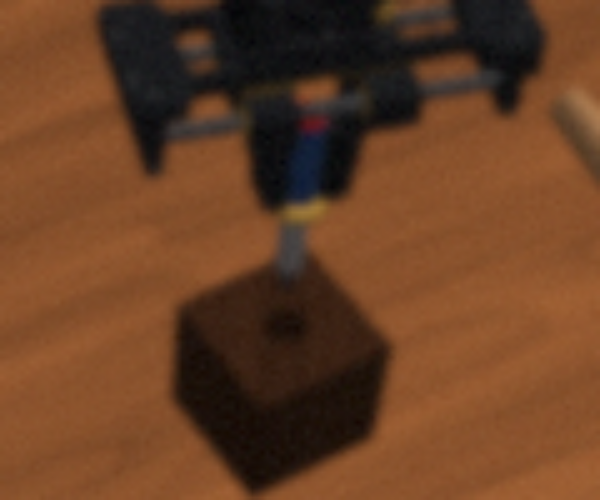

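The punch is lifted clear: cap at about (333,124), tip near (328,157), hole at about (327,164). I'll check its tilt against a projected vertical.

```bash
python3 - <<'E'
from h import *
p=sensors.get_obs()["tool_pos"]
O=p-[0,0,.0075]
for dz in(.055,.003,-.045,-.065): print(dz,proj("scene",O+[0,0,dz]))
print(proj("scene",[.536,.174,.08]),ray("scene",327.4,164.4,.08))
E
```

```text
0.055 [331.96347555 123.25929592]
0.003 [329.86017382 138.85299936]
-0.045 [328.06997741 152.12536617]
-0.065 [327.36298625 157.36693966]
[326.54980928 164.24742422] [0.53743173 0.17569788 0.08      ]
```

```bash
python3 -m crank '[{"tx":-0.1,"ty":-0.5,"tz":0,"wx":0,"wy":0,"wz":0,"jaw":10},{"tx":-0.15,"ty":-0.9,"tz":0,"wx":0,"wy":0,"wz":0,"jaw":10},{"tx":-0.15,"ty":-1,"tz":0,"wx":0,"wy":0,"wz":0,"jaw":10},{"tx":-0.15,"ty":-1,"tz":0,"wx":0,"wy":0,"wz":0,"jaw":10},{"tx":-0.15,"ty":-1,"tz":0,"wx":0,"wy":0,"wz":0,"jaw":10},{"tx":-0.15,"ty":-1,"tz":0,"wx":0,"wy":0,"wz":0,"jaw":10},{"tx":-0.1,"ty":-1,"tz":0,"wx":0,"wy":0,"wz":0,"jaw":10},{"tx":-0.1,"ty":-1,"tz":0,"wx":0,"wy":0,"wz":0,"jaw":10}]'
python3 -m crank '[{"tx":-0.1,"ty":-0.8,"tz":0,"wx":0,"wy":0,"wz":0,"jaw":10},{"tx":-0.04,"ty":-0.41,"tz":0,"wx":0,"wy":0,"wz":0,"jaw":10},{"tx":0,"ty":-0.1,"tz":0.4,"wx":0,"wy":0,"wz":0,"jaw":10},{"tx":0,"ty":0,"tz":0.4,"wx":0,"wy":0,"wz":0,"jaw":10},{"tx":0,"ty":0,"tz":0.3,"wx":0,"wy":0,"wz":0,"jaw":10},{"tx":0,"ty":0,"tz":0.2,"wx":0,"wy":0,"wz":0,"jaw":10},{"tx":0,"ty":0,"tz":0,"wx":0,"wy":0,"wz":0,"jaw":10},{"tx":0,"ty":0,"tz":0,"wx":0,"wy":0,"wz":0,"jaw":10}]'
python3 - <<'E'
from h import *
go([.497,-.1755,.12])
a=avg("scene",4);cv2.imwrite("pics/s3c.png",cv2.resize(a[150:250,140:260],None,fx=5,fy=5,interpolation=cv2.INTER_CUBIC))
p=sensors.get_obs()["tool_pos"];O=p-[0,0,.0075]
for dz in(.055,-.045,-.065): print(dz,proj("scene",O+[0,0,dz]))
E
```

```text
time: 6.68
tool_pos: [0.5034, -0.1254, 0.1793]
tool_rot: [0.123, 0.992, -0.0, -0.0]
contact_force: [1.2, 0.7, -1.0]
width: 0.19
grasp_force: 50.0
time: 7.68
tool_pos: [0.4973, -0.1755, 0.128]
tool_rot: [0.122, 0.992, -0.0, 0.0]
contact_force: [-0.1, -0.4, -2.4]
width: 0.191
grasp_force: 50.0
pos [ 0.4973 -0.1755  0.128 ] rows-units [ 0.01 -0.    0.2 ] axes [[-0.97, 0.243, 0.001], [0.243, 0.97, -0.0], [-0.001, -0.0, -1.0]] t 7.675 F [-0.1 -0.4 -2.4]
0.055 [186.6478613  179.81570309]
-0.045 [194.22632198 204.75676067]
-0.065 [195.59972608 209.27669584][ WARN:0@2.869] global loadsave.cpp:1063 imwrite_ Unsupported depth image for selected encoder is fallbacked to CV_8U.
```

View pics/s3c.png

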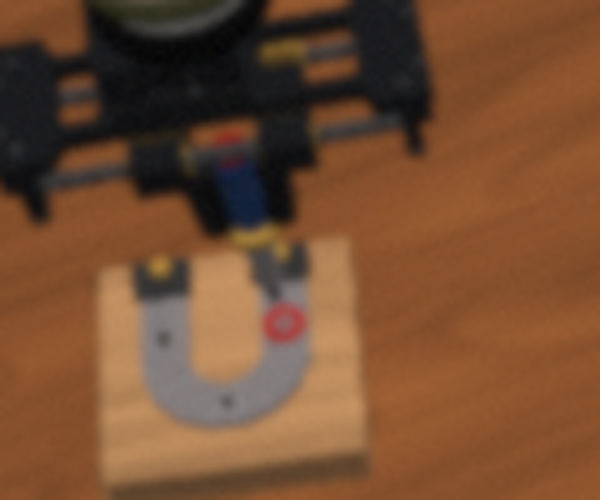

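The scene view shows the tip at about (195.6,210), in line with the mark at (196.8,214.5). I'll lower to just above the steel and look again.

```bash
python3 -m crank '[{"tx":0,"ty":0,"tz":0.2,"wx":0,"wy":0,"wz":0,"jaw":10},{"tx":0,"ty":0,"tz":0.2,"wx":0,"wy":0,"wz":0,"jaw":10},{"tx":0,"ty":0,"tz":0.04,"wx":0,"wy":0,"wz":0,"jaw":10},{"tx":0,"ty":0,"tz":0,"wx":0,"wy":0,"wz":0,"jaw":10},{"tx":0,"ty":0,"tz":0,"wx":0,"wy":0,"wz":0,"jaw":10}]'
python3 - <<'E'
from h import *
go([.497,-.1755,.12])
a=avg("scene",8);np.save("s4.npy",a);cv2.imwrite("pics/s4c.png",cv2.resize(a[190:230,170:220].astype(np.uint8),None,fx=14,fy=14,interpolation=cv2.INTER_CUBIC))
p=sensors.get_obs()["tool_pos"];O=p-[0,0,.0075]
for dz in(.055,-.045,-.065): print(dz,proj("scene",O+[0,0,dz]))
print(cen(a,(188,205,206,224),.034,"scene"))
E
```

```text
time: 8.5
tool_pos: [0.4972, -0.1755, 0.1101]
tool_rot: [0.123, 0.992, -0.0, 0.0]
contact_force: [-0.6, -1.2, -2.4]
width: 0.191
grasp_force: 50.0
pos [ 0.4972 -0.1755  0.1101] rows-units [ 0.   -0.   -0.25] axes [[-0.97, 0.243, 0.0], [0.243, 0.97, -0.0], [-0.0, -0.0, -1.0]] t 8.5 F [-0.6 -1.2 -2.4]
0.055 [188.08803656 184.54090334]
-0.045 [195.44735219 208.76187943]
-0.065 [196.78294989 213.15759796]
(np.float64(196.502957460368), np.float64(214.6251692822433), array([ 0.49848326, -0.17735108,  0.034     ]))
```

View pics/s4c.png

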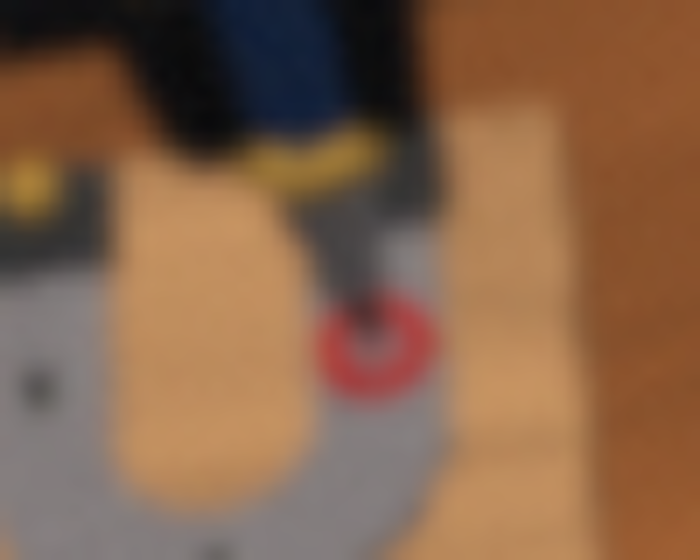

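The crop shows the tip at (196.1,213.1), 3-4 mm above the steel, and the ring centre at (196.4,214.3). That puts the tip on the dot, so I'll press straight down.

```bash
python3 -m crank '[{"tx":0,"ty":0,"tz":0.05,"wx":0,"wy":0,"wz":0,"jaw":10},{"tx":0,"ty":0,"tz":0.05,"wx":0,"wy":0,"wz":0,"jaw":10},{"tx":0,"ty":0,"tz":0.05,"wx":0,"wy":0,"wz":0,"jaw":10},{"tx":0,"ty":0,"tz":0.05,"wx":0,"wy":0,"wz":0,"jaw":10},{"tx":0,"ty":0,"tz":0,"wx":0,"wy":0,"wz":0,"jaw":10}]' 60
python3 -m crank '[{"tx":0,"ty":0,"tz":0.05,"wx":0,"wy":0,"wz":0,"jaw":10},{"tx":0,"ty":0,"tz":0,"wx":0,"wy":0,"wz":0,"jaw":10}]'
python3 -m crank '[{"tx":0,"ty":0,"tz":0.025,"wx":0,"wy":0,"wz":0,"jaw":10},{"tx":0,"ty":0,"tz":0,"wx":0,"wy":0,"wz":0,"jaw":10}]'
```

```text
time: 9.52
tool_pos: [0.4972, -0.1755, 0.1023]
tool_rot: [0.123, 0.992, -0.0, 0.0]
contact_force: [-0.6, 1.0, 5.2]
width: 0.187
grasp_force: 60.0
time: 9.78
tool_pos: [0.4973, -0.1756, 0.1005]
tool_rot: [0.123, 0.992, -0.0, 0.0]
contact_force: [-1.4, 0.9, 7.5]
width: 0.188
grasp_force: 60.0
time: 10.02
tool_pos: [0.4974, -0.1756, 0.0997]
tool_rot: [0.123, 0.992, -0.0, 0.001]
contact_force: [-0.9, 0.6, 9.1]
width: 0.189
grasp_force: 60.0
```

```bash
for i in 1; do python3 -m crank '[{"tx":0,"ty":0,"tz":0.025,"wx":0,"wy":0,"wz":0,"jaw":10},{"tx":0,"ty":0,"tz":0,"wx":0,"wy":0,"wz":0,"jaw":10}]'; done
python3 -m crank '[{"tx":0,"ty":0,"tz":0.025,"wx":0,"wy":0,"wz":0,"jaw":10},{"tx":0,"ty":0,"tz":0,"wx":0,"wy":0,"wz":0,"jaw":10}]'
```

```text
time: 10.28
tool_pos: [0.4974, -0.1756, 0.0988]
tool_rot: [0.123, 0.992, -0.0, 0.001]
contact_force: [-1.5, 0.8, 10.3]
width: 0.189
grasp_force: 60.0
time: 10.52
tool_pos: [0.4974, -0.1756, 0.0979]
tool_rot: [0.123, 0.992, -0.0, 0.001]
contact_force: [-2.4, 1.4, 11.1]
width: 0.192
grasp_force: 60.0
```

```bash
python3 -m crank '[{"tx":0,"ty":0,"tz":0.03,"wx":0,"wy":0,"wz":0,"jaw":10},{"tx":0,"ty":0,"tz":0,"wx":0,"wy":0,"wz":0,"jaw":10}]'
```

```text
time: 10.78
tool_pos: [0.4972, -0.1755, 0.096]
tool_rot: [0.123, 0.992, -0.0, 0.0]
contact_force: [-0.9, -1.1, 2.7]
width: 0.19
grasp_force: 60.0
```

```bash
python3 -m crank '[{"tx":0,"ty":0,"tz":0.03,"wx":0,"wy":0,"wz":0,"jaw":10},{"tx":0,"ty":0,"tz":0,"wx":0,"wy":0,"wz":0,"jaw":10}]'
```

```text
time: 11.02
tool_pos: [0.4972, -0.1755, 0.0946]
tool_rot: [0.123, 0.992, -0.0, 0.0]
contact_force: [-1.1, 0.1, 4.3]
width: 0.189
grasp_force: 60.0
```

The force dropped from 11 N to 2.7 N, so the spring snapped on the mark. I'll hold briefly, then lift.

```bash
python3 -m crank '[{"tx":0,"ty":0,"tz":0,"wx":0,"wy":0,"wz":0,"jaw":10},{"tx":0,"ty":0,"tz":0,"wx":0,"wy":0,"wz":0,"jaw":10},{"tx":0,"ty":0,"tz":-0.2,"wx":0,"wy":0,"wz":0,"jaw":10},{"tx":0,"ty":0,"tz":-0.4,"wx":0,"wy":0,"wz":0,"jaw":10},{"tx":0,"ty":0,"tz":-0.5,"wx":0,"wy":0,"wz":0,"jaw":10},{"tx":0,"ty":0,"tz":-0.5,"wx":0,"wy":0,"wz":0,"jaw":10},{"tx":0,"ty":0,"tz":-0.4,"wx":0,"wy":0,"wz":0,"jaw":10},{"tx":0,"ty":0,"tz":-0.15,"wx":0,"wy":0,"wz":0,"jaw":10}]'
python3 -c "
from h import *
go([.536,.1745,.18])"
```

```text
time: 12.02
tool_pos: [0.4969, -0.1753, 0.1811]
tool_rot: [0.123, 0.992, -0.0, 0.0]
contact_force: [-0.7, 0.2, -1.3]
width: 0.192
grasp_force: 60.0
pos [ 0.4969 -0.1753  0.1811] rows-units [1.18 8.72 0.03] axes [[-0.97, 0.243, 0.0], [0.243, 0.97, -0.0], [-0.0, -0.0, -1.0]] t 12.025 F [-0.7  0.2 -1.3]
```

```bash
python3 -m crank '[{"tx":0.1,"ty":0.5,"tz":0,"wx":0,"wy":0,"wz":0,"jaw":10},{"tx":0.15,"ty":0.9,"tz":0,"wx":0,"wy":0,"wz":0,"jaw":10},{"tx":0.15,"ty":1,"tz":0,"wx":0,"wy":0,"wz":0,"jaw":10},{"tx":0.15,"ty":1,"tz":0,"wx":0,"wy":0,"wz":0,"jaw":10},{"tx":0.15,"ty":1,"tz":0,"wx":0,"wy":0,"wz":0,"jaw":10},{"tx":0.15,"ty":1,"tz":0,"wx":0,"wy":0,"wz":0,"jaw":10},{"tx":0.1,"ty":1,"tz":0,"wx":0,"wy":0,"wz":0,"jaw":10},{"tx":0.1,"ty":1,"tz":0,"wx":0,"wy":0,"wz":0,"jaw":10}]'
python3 -m crank '[{"tx":0.1,"ty":0.8,"tz":0,"wx":0,"wy":0,"wz":0,"jaw":10},{"tx":0.03,"ty":0.42,"tz":0,"wx":0,"wy":0,"wz":0,"jaw":10},{"tx":0,"ty":0.1,"tz":0,"wx":0,"wy":0,"wz":0,"jaw":10},{"tx":0,"ty":0,"tz":0.25,"wx":0,"wy":0,"wz":0,"jaw":10},{"tx":0,"ty":0,"tz":0,"wx":0,"wy":0,"wz":0,"jaw":10},{"tx":0,"ty":0,"tz":0,"wx":0,"wy":0,"wz":0,"jaw":10}]'
python3 - <<'E'
from h import *
go([.536,.1745,.0865])
a=avg("scene",8);cv2.imwrite("pics/s5c.png",cv2.resize(a[115:185,290:370].astype(np.uint8),None,fx=8,fy=8,interpolation=cv2.INTER_CUBIC))
p=sensors.get_obs()["tool_pos"];O=p-[0,0,.0075]
for dz in(.055,-.045,-.065): print(dz,proj("scene",O+[0,0,dz]))
print(proj("scene",[.536,.1745,.08]))
E
```

```text
time: 13.02
tool_pos: [0.5273, 0.1244, 0.1796]
tool_rot: [0.122, 0.992, -0.0, -0.001]
contact_force: [1.3, -1.0, -1.2]
width: 0.187
grasp_force: 60.0
time: 13.78
tool_pos: [0.5362, 0.1737, 0.1705]
tool_rot: [0.123, 0.992, -0.0, -0.0]
contact_force: [-0.3, -1.1, -1.8]
width: 0.187
grasp_force: 60.0
pos [0.5362 0.1737 0.1705] rows-units [0.01 0.02 2.1 ] axes [[-0.97, 0.244, -0.0], [0.244, 0.97, -0.0], [0.0, -0.0, -1.0]] t 13.775 F [-0.3 -1.1 -1.8]
0.055 [331.87749888 126.05018121]
-0.045 [328.01518318 154.51829311]
-0.065 [327.31341298 159.69085643]
[326.71793719 164.17932309]
```

View pics/s5c.png

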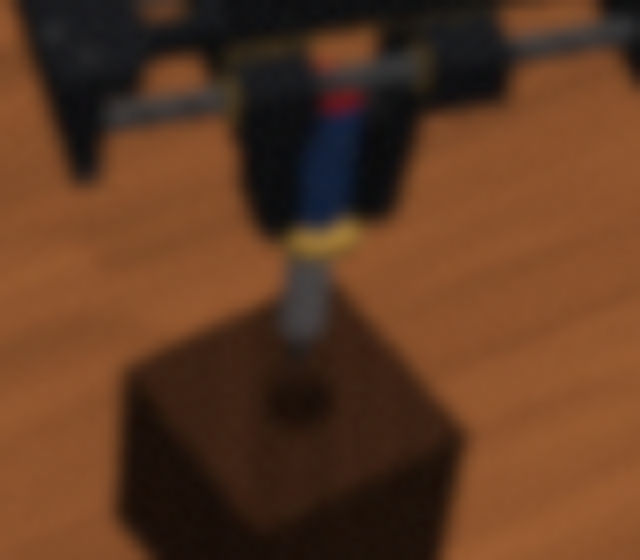

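The hole is at (327.0,164.1) and the tip at (327.0,159.4), both matching the prediction and upright. I'll descend.

```bash
python3 -m crank '[{"tx":0,"ty":0.02,"tz":0.2,"wx":0,"wy":0,"wz":0,"jaw":10},{"tx":0,"ty":0,"tz":0.3,"wx":0,"wy":0,"wz":0,"jaw":10},{"tx":0,"ty":0,"tz":0.3,"wx":0,"wy":0,"wz":0,"jaw":10},{"tx":0,"ty":0,"tz":0.3,"wx":0,"wy":0,"wz":0,"jaw":10}]'
python3 -m crank '[{"tx":0,"ty":0,"tz":0.3,"wx":0,"wy":0,"wz":0,"jaw":10},{"tx":0,"ty":0,"tz":0.3,"wx":0,"wy":0,"wz":0,"jaw":10},{"tx":0,"ty":0,"tz":0.2,"wx":0,"wy":0,"wz":0,"jaw":10},{"tx":0,"ty":0,"tz":0.08,"wx":0,"wy":0,"wz":0,"jaw":10},{"tx":0,"ty":0,"tz":0,"wx":0,"wy":0,"wz":0,"jaw":10},{"tx":0,"ty":0,"tz":0,"wx":0,"wy":0,"wz":0,"jaw":10}]'
```

```text
time: 14.68
tool_pos: [0.5362, 0.1751, 0.1254]
tool_rot: [0.123, 0.992, -0.0, -0.0]
contact_force: [-0.3, -0.5, -1.3]
width: 0.186
grasp_force: 60.0
time: 15.42
tool_pos: [0.5365, 0.1752, 0.0917]
tool_rot: [0.123, 0.992, 0.0, 0.0]
contact_force: [-1.0, 0.4, -2.3]
width: 0.187
grasp_force: 60.0
```

```bash
python3 -m crank '[{"tx":0,"ty":0,"tz":0.05,"wx":0,"wy":0,"wz":0,"jaw":10},{"tx":0,"ty":0,"tz":0.03,"wx":0,"wy":0,"wz":0,"jaw":10},{"tx":0,"ty":0,"tz":0,"wx":0,"wy":0,"wz":0,"jaw":10},{"tx":0,"ty":0,"tz":0,"wx":0,"wy":0,"wz":0,"jaw":10}]'
```

```text
time: 15.92
tool_pos: [0.5364, 0.1751, 0.0882]
tool_rot: [0.123, 0.992, 0.0, 0.0]
contact_force: [-0.8, -0.3, -2.4]
width: 0.186
grasp_force: 60.0
```

```bash
python3 -m crank '[{"tx":0,"ty":0,"tz":0.025,"wx":0,"wy":0,"wz":0,"jaw":10},{"tx":0,"ty":0,"tz":0,"wx":0,"wy":0,"wz":0,"jaw":10},{"tx":0,"ty":0,"tz":0,"wx":0,"wy":0,"wz":0,"jaw":10}]'
```

```text
time: 16.3
tool_pos: [0.5365, 0.1751, 0.0876]
tool_rot: [0.123, 0.992, 0.0, 0.0]
contact_force: [-1.6, 0.4, 5.8]
width: 0.192
grasp_force: 60.0
```

The collar is now in contact with the block. I'll open, wait and retreat upward.

```bash
python3 -m crank '[{"tx":0,"ty":0,"tz":0,"wx":0,"wy":0,"wz":0,"jaw":22},{"tx":0,"ty":0,"tz":0,"wx":0,"wy":0,"wz":0,"jaw":30},{"tx":0,"ty":0,"tz":0,"wx":0,"wy":0,"wz":0,"jaw":50},{"tx":0,"ty":0,"tz":0,"wx":0,"wy":0,"wz":0,"jaw":50},{"tx":0,"ty":0,"tz":0,"wx":0,"wy":0,"wz":0,"jaw":50},{"tx":0,"ty":0,"tz":-0.3,"wx":0,"wy":0,"wz":0,"jaw":50},{"tx":0,"ty":0,"tz":-0.6,"wx":0,"wy":0,"wz":0,"jaw":50},{"tx":0,"ty":0,"tz":-0.8,"wx":0,"wy":0,"wz":0,"jaw":50}]'
python3 -m crank '[{"tx":0,"ty":0,"tz":-0.9,"wx":0,"wy":0,"wz":0,"jaw":50},{"tx":0,"ty":0,"tz":-0.9,"wx":0,"wy":0,"wz":0,"jaw":50},{"tx":0,"ty":0,"tz":-0.4,"wx":0,"wy":0,"wz":0,"jaw":50},{"tx":0,"ty":0,"tz":0,"wx":0,"wy":0,"wz":0,"jaw":50},{"tx":0,"ty":0,"tz":0,"wx":0,"wy":0,"wz":0,"jaw":50}]'
python3 - <<'E'
from h import *
a=avg("scene",6);cv2.imwrite("pics/s6c.png",cv2.resize(a[120:220,270:390].astype(np.uint8),None,fx=5,fy=5,interpolation=cv2.INTER_CUBIC))
E
```

```text
time: 17.3
tool_pos: [0.5361, 0.1751, 0.1563]
tool_rot: [0.123, 0.992, -0.0, -0.0]
contact_force: [-0.0, 0.5, -0.2]
width: 0.564
grasp_force: 0.0
time: 17.92
tool_pos: [0.536, 0.1751, 0.2426]
tool_rot: [0.123, 0.992, -0.0, -0.001]
contact_force: [-0.2, 0.5, -0.7]
width: 0.57
grasp_force: 0.0
```

View pics/s6c.png

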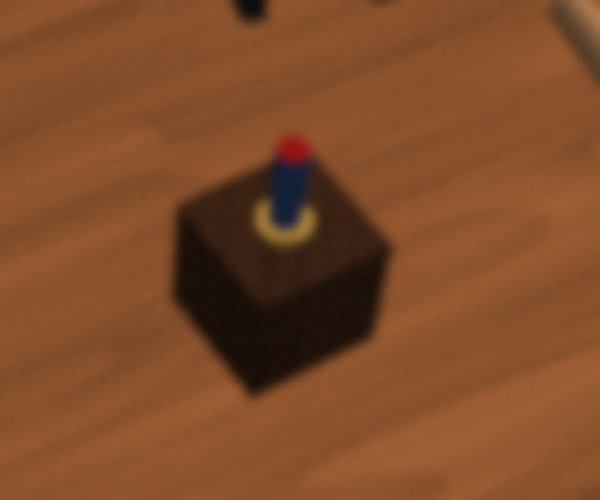

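The picture shows the punch upright in its stand, cap at about (328.6,150), collar seated on the block and the gripper well clear. I'll hand in.

```bash
python3 -c "
from plant import job
print(job.close_job())"
```

```text
the job is handed in; nothing more can be done
None
```

The punch fired once, inside the red ring (the force fell from about 11 N to 3 N as its spring snapped), and it is back upright in its stand and released; the job is handed in, with no verdict returned.

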